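Nudge a heat-sink plate onto the pins of its assembly jig

TASK

The aluminium heat-sink plate has been put down short of its place on the assembly jig, so that it lies askew and propped up on the jig's two locating pins. Nudge it sideways by its edges with the fingertips until both of its holes drop over the pins, so that it lies flat and fully down on the jig. Do not pick it up or touch its thin fins, and leave the other things on the jig and the bench where they stand.

Things in the scene. Friction and masses are not known exactly. Their poses are not given: they have to be found in the camera images.
- jig: Fixed flat dark steel bed, 260 mm (x) by 270 mm (y), 20 mm high: its top face is 20 mm above its origin, the centre of its underside; z up. Two steel pins stand on its top face at x = +12 mm, y = +60 and -60 mm. The plate's place is centred on the bed, axes parallel (plate's origin 20 mm above the jig's); a white engraved outline, 123 by 163 mm, frames it.
- plate: Loose bare aluminium plate, 120 mm (x) by 160 mm (y) by 8 mm thick, about 0.5 kg with its fins. Origin: centre of its underside; z up when flat. At the start its +x part rests on the pin tips and its -x edge on the bed, sloping about 7 degrees; it is 16 to 34 mm short of its place towards the jig's -x, up to 20 mm off in y, up to 0.12 rad askew. It slides at a few newtons.
- fins: Black finned heat sink fixed on the middle of the plate, 50 mm (x) by 66 mm (y), rising 28 mm above the plate's top face; not to be touched. Origin: centre of its underside, 8 mm above the plate's origin; it moves with the plate.
- hole_left (a point): Centre of the plate's round through hole at plate x = +12 mm, y = +60 mm, at the underside; 12.5 mm diameter. The holes fall over the pins once both are within about 3 mm.
- hole_right (a point): Centre of the plate's other hole, the same size, at plate x = +12 mm, y = -60 mm, at the underside.
- pin_left (a point): Foot of the jig's pin at jig y = +60 mm, on its axis at the bed's top face. Pin 12 mm high: 10 mm diameter for the lower 5 mm, then tapering to a flat tip 4 mm across.
- pin_right (a point): Foot of the jig's other pin, the same size, at jig y = -60 mm.
- capacitor: Bystander: loose black can, 25 mm diameter, 38 mm high, standing on the bed about 35 to 50 mm beyond the +x edge of the plate's place, on the +y half. Origin: centre of its underside.
- relay: Bystander: loose orange block, 16 by 28 by 24 mm high, standing on the bed about 35 to 50 mm beyond the +x edge of the plate's place, on the -y half. Origin: centre of its underside.
- meter: Bystander: hand-held meter lying on the bench, 150 by 75 by 38 mm high. Origin: centre of its underside.
- spare_sink: Bystander: loose bare aluminium finned block, 60 by 50 by 30 mm high, on the bench beside the jig. Origin: centre of its underside.
- screwdriver: Bystander: screwdriver lying on the bench, 190 mm long along its x.
- reel: Bystander: reel standing on its flat side, 60 mm diameter, 45 mm high. Origin: centre of its underside.
- jar: Bystander: clear jar with black lid, 52 mm diameter, 55 mm high. Origin: centre of its underside.
There are look-alikes about, which are no part of the job. Of the things that look like the plate, the largest one is meant.

How it is judged:
At the end, for the whole second after the job is handed in: Both holes of the plate are over their pins (hole centres within 3 mm of the pin axes, seen from above), the plate's underside at the holes is within 2.5 mm of the bed's top face, the plate is level within 0.025 rad and it is at rest (horizontal distance between hole_left and pin_left below 0.003 m and horizontal distance between hole_right and pin_right below 0.003 m and z of each of hole_left, hole_right in the frame of jig below 0.0225 m and angle between plate's own z axis and vertical below 0.025 rad and linear speed of plate below 0.01 m/s); the robot touches nothing.
It fails at once if the plate is lifted off the jig or reared up (its origin more than 20 mm above the bed, or it slopes more than 0.35 rad) (z of plate in the frame of jig above 0.04 m or angle between plate's own z axis and vertical above 0.35 rad).
It fails at once if the robot touches the fins (more than 1 N) (contact force between any of the fingers, the arm and fins above 1 N).
It fails at once if another thing is moved by more than 25 mm or knocked over (distance of any of capacitor, relay, meter, spare_sink, screwdriver, reel, jar from where it was at the start of the episode above 0.025 m or angle between any of capacitor, relay, meter, spare_sink, reel, jar's own z axis and vertical above 0.5 rad).
It also fails if it takes over 70 s, if anything falls off the work surface, if the arm or the gripper's body presses on something with over 40 N, if the wrist force passes 120 N, or if a joint passes its speed limit or range.

ROBOT

A 7-joint arm with a two-finger parallel gripper is mounted at the origin on the work surface. World frame = base frame: x ahead of the robot, y to its left, z up, the work surface at z = 0. Lengths are in m, angles in rad, forces in N, time in s.
With the tool pointing down it reaches from about 0.425 to 0.95 m from the base axis. Payload 16.7 kg.
Tool frame: the origin (TCP) lies at the very end of the fingers, on their centre line; the grasp point (between the pads) lies 19 mm behind it; z points along the fingers, y is the direction in which the jaws open and shut (so a half turn about z gives the same grasp; the last joint's range is limited). The gripper opens to 94 mm and grips with 3 to 60 N. Pads are 16 mm wide; open, the fingers measure 119 mm over their backs; the gripper's body (75 mm by 177 mm) begins 78 mm behind the grasp point.
Start: joints at [-1.276, 0.426, 0.074, 1.606, -0.034, 1.111, -0.067], TCP at [0.29, 0.609, 0.205] pointing down, gripper open.
Joint ranges: [-2.85, 2.85], [-0.5, 2.14], [-1.23, 1.37], [0.21, 2.46], [-1.02, 4.16], [0.16, 2.05], [-2.73, 2.73]. Speed limits (rad/s): [1.89, 1.89, 2.39, 2.39, 3.01, 3.01, 3.01].

INTERFACE

Orientations are given as a 3x3 rotation matrix whose columns are the frame's x, y, z axes.
In Python, from bench import arm gives the robot as it stands.
- The arm moves only by the tool servo_tool, never from a script. Its argument "deltas" is one flat list of numbers, 7 for each row, row after row: the finger opening in mm, from 0 to 94, then the shift along the tool's x, y, z in mm, then the turn, a rotation vector about the tool's x, y, z in rad. A call has 1 to 8 rows; each row shifts and turns the pose as measured when the row begins, along the tool's axes as they then stand; what a row does not reach is not made up. A row lasts 1/12 s, in which the tool goes at most 41.7 mm and 7.16 degrees, less where a joint would pass 70% of its speed; a pose out of reach is approached as far as the arm can. A call with a gripper value outside its range is refused whole. The fingers move at their own pace and stop on an object; "grip_force" is the grip in N (left out, the last holds). Time passes only in rows, so rows that do not move let the fingers close. It gives the time, the measured TCP pose, the force and the opening at its end, in the units of the state.
- arm.observe(): the state, without advancing time (a new reading comes with each control period).
- arm.camera(name): name is "scene" or "top"; returns a dict with "frame" (420x560x3 uint8, blue, green, red), "z_map" (420x560 float32, m along the optical axis (not along the pixel's ray), 0 where there is no reading), "K" (3x3 intrinsics, pixels), "rvec" (rotation vector, rad) and "tvec" (3), from world to camera coordinates, as OpenCV has them. Camera axes: x right, y down, z forward; pixel columns grow to the right and rows downward; lengths in m; the calibration is good to about 2 mm. A picture is of the moment at which its call begins.
- arm.finish_job(): hands the job in, once; it reports no verdict.
Trained networks look in the newest picture that a camera, given by its name, has taken for a name from the list of things; names that differ only in an ending like _2 or _b are one class to them, and where a whole thing is asked for, a point or a joint stands for the part that bears it (a point fixed in the world has none). Each returns a list of dicts, best first, with "p" (0 to 1); they miss things now and then, are a little off and sometimes report something else, mostly with a low value. They report only what shows in the picture. A call takes as long as a camera call. They do not tell look-alikes from the thing itself.
- arm.outline_of(target, camera): "pixels" (420x560 bool, what is visible of it) and "rect" ([centre column, centre row, width, height] in pixels, round what is visible of it).
The state is a dict: "time": time; "qpos": joint angles; "qvel": joint speeds; "effort": joint torques, N m; "tcp_pos": TCP position; "eef_rot": TCP orientation; "contact_force": force on the tool from outside, world axes, zero at the start; "ft_torque": the same for the moment, N m; "width": opening from 0.0 (shut) to 1.0 (fully open).
Only numpy, scipy, OpenCV 4.12 (cv2) and the standard library are available. Lean on these libraries where they do the work, as an engineer would, in place of code of your own. Each camera call takes 0.05 s, during which the arm holds its last target. There are 200 camera calls.

## Working session

There is one attempt and no reset: what is moved stays moved. The work goes in short steps, Python scripts to look and compute and a tool call to move; the robot and the scene stay as the last step left them, time stands still between calls to the robot, and variables do not carry over. Pictures are saved under pics/ and viewed, about 8 in all and at most 12, crops included, and the job is handed in when it is done.

Besides the shell and the picture viewer there is one more tool, called after "Call:" as name(argument=value, ...) on one line, values as JSON. servo_tool: Moves the arm, as the interface text tells. Its arguments: {"type":"object","properties":{"deltas":{"type":"array"},"grip_force":{"type":"number"}},"required":["deltas"]}

```bash
mkdir -p pics; ls
cat > h.py <<'E'
from bench import arm
import numpy as np, cv2
def cam(n):
    c=arm.camera(n); R=cv2.Rodrigues(np.array(c['rvec'],float))[0]; c['R']=R; c['t']=np.array(c['tvec'],float).ravel(); return c
def cloud(c):
    z=c['z_map'].astype(float); v,u=np.mgrid[:z.shape[0],:z.shape[1]]; K=np.array(c['K'])
    P=np.stack([(u-K[0,2])/K[0,0]*z,(v-K[1,2])/K[1,1]*z,z],-1)
    W=(P-c['t'])@c['R']; W[z<=0]=np.nan; return W
def proj(c,X):
    return cv2.projectPoints(np.array(X,float).reshape(-1,3),np.array(c['rvec'],float),c['t'],np.array(c['K'],float),None)[0][:,0]
E
python3 - <<'E'
from h import *
s=arm.observe(); print(s)
for n in ['top','scene']:
    c=cam(n); cv2.imwrite(f'pics/{n}0.png',c['frame']); W=cloud(c); print(n,-c['R'].T@c['t'])
    for t in ['jig','plate','fins','capacitor','relay','meter','spare_sink','screwdriver','reel','jar','hole_left','pin_left','pin_right']:
        for o in arm.outline_of(t,n)[:3]:
            m=o['pixels']; print(t,round(o['p'],2),np.round(o['rect']),m.sum(),np.round(np.nanmedian(W[m],0),3),np.round(np.nanmin(W[m],0),3),np.round(np.nanmax(W[m],0),3))
E
```

```text
pics
{'time': 0.0, 'qpos': array([-1.27545598,  0.42673867,  0.07386751,  1.60660146, -0.03407268,
        1.11078694, -0.06707573]), 'qvel': array([ 3.18552075e-04,  1.35226961e-04,  6.93980373e-04,  8.07179286e-04,
       -1.19684295e-03, -6.14938659e-04, -8.48277967e-05]), 'effort': array([-5.61130164e-04, -9.35831022e+01,  3.66629742e+00, -4.54196656e+01,
       -4.87909291e-02,  2.01773643e-02,  1.50216420e-04]), 'tcp_pos': array([0.29032133, 0.60889643, 0.20477412]), 'eef_rot': array([[-9.02675009e-01,  4.30322718e-01, -4.32198931e-04],
       [ 4.30322917e-01,  9.02674221e-01, -1.19955905e-03],
       [-1.26062679e-04, -1.26879708e-03, -9.99999187e-01]]), 'contact_force': array([ 0.27951893, -1.07374024, -0.07826047]), 'ft_torque': array([ 0.02147345,  0.0242651 , -0.0502692 ]), 'width': 1.0008289760590037}
top [0.24725203 0.05781826 1.49382286]
jig 0.95 [326. 180. 103. 102.] 5351 [ 0.58  -0.115  0.02 ] [ 0.416 -0.259 -0.008] [0.74  0.067 0.062]
plate 0.97 [319. 182.  67.  54.] 2099 [ 0.56  -0.072  0.037] [ 0.48  -0.166  0.014] [0.641 0.021 0.071]
plate 0.79 [221. 245.  49.  4
[... 2678 characters left out ...]
 [ 0.57  -0.069  0.038] [ 0.475 -0.166  0.016] [0.645 0.025 0.071]
jar 0.58 [449. 170.  24.  25.] 365 [0.376 0.563 0.044] [ 0.316  0.544 -0.002] [0.393 0.624 0.059]
hole_left 0.83 [236. 227.  70.  53.] 2131 [ 0.57  -0.068  0.039] [ 0.472 -0.166  0.017] [0.645 0.025 0.071]
hole_left 0.63 [335. 172.  41.  34.] 948 [0.376 0.218 0.026] [ 0.304  0.152 -0.003] [0.445 0.286 0.032]
hole_left 0.55 [194. 139.  39.  36.] 873 [ 0.246 -0.238  0.026] [ 0.143 -0.306 -0.006] [ 0.317 -0.175  0.033]
pin_left 0.9 [224. 236. 123. 105.] 5706 [ 0.618 -0.108  0.019] [ 0.418 -0.253 -0.003] [0.734 0.065 0.04 ]
pin_right 0.75 [227. 239. 123. 104.] 5941 [ 0.617 -0.109  0.019] [ 0.417 -0.263 -0.003] [0.735 0.068 0.061]
```

```bash
cat >> h.py <<'E'
S=1.5
def ortho(c,z=0.02,x0=0.77,y0=0.11,w=600,h=570,s=S):
    # picture: up = +x world, left = +y world
    v,u=np.mgrid[:h,:w]; X=np.stack([x0-v/s/1000,y0-u/s/1000,np.full(u.shape,z)],-1)
    p=proj(c,X).reshape(h,w,2).astype(np.float32)
    return cv2.remap(c['frame'],p[...,0],p[...,1],cv2.INTER_CUBIC)
E
python3 - <<'E'
from h import *
c=cam('top'); o=ortho(c); cv2.imwrite('pics/o1.png',o)
a=c['frame']; cv2.imwrite('pics/top1.png',cv2.resize(a,None,fx=1.4,fy=1.4))
W=cloud(c)
# jig minAreaRect from colour-independent height: bed pixels z .014-.026 & outline
for t in ['jig','plate','fins','pin_right']:
    os=[q for q in arm.outline_of(t,'top')]
    for q in os[:1]:
        m=q['pixels']; P=W[m]
        if t in('jig','pin_right'): P=P[(abs(P[:,2]-.02)<.006)]
        if t=='fins': P=P[P[:,2]>.05]
        print(t,cv2.minAreaRect((P[:,:2]*1000).astype(np.float32)))
    if t=='plate':
        P=W[cv2.erode(m.astype(np.uint8),np.ones((3,3)))>0]
        # plane fit on top face excluding fins area
        f=np.hypot(P[:,0]-.56,P[:,1]+.072)>.05; Q=P[f]
        for _ in range(4):
            A=np.c_[Q[:,:2],np.ones(len(Q))]; k=np.linalg.lstsq(A,Q[:,2],rcond=None)[0]; r=Q[:,2]-A@k; Q=Q[abs(r)<max(2*r.std(),.002)]
        print('plane',k,len(Q),r.std())
E
```

```text
jig ((576.3446044921875, -95.03959655761719), (269.8428039550781, 260.6097412109375), 75.28314971923828)
plate ((nan, nan), (0.0, 0.0), 0.0)
plane [ 0.11463207 -0.03178988 -0.03127948] 883 0.0025187760025002274
fins ((557.978271484375, -70.38907623291016), (61.8638801574707, 49.133018493652344), 69.51234436035156)
pin_right ((576.4649658203125, -95.14694213867188), (269.8844909667969, 261.0979919433594), 75.19837188720703)
```

View pics/o1.png

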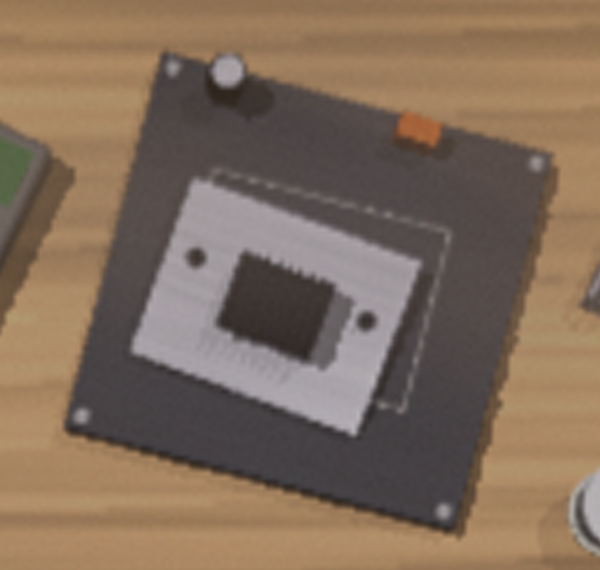

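View pics/top1.png

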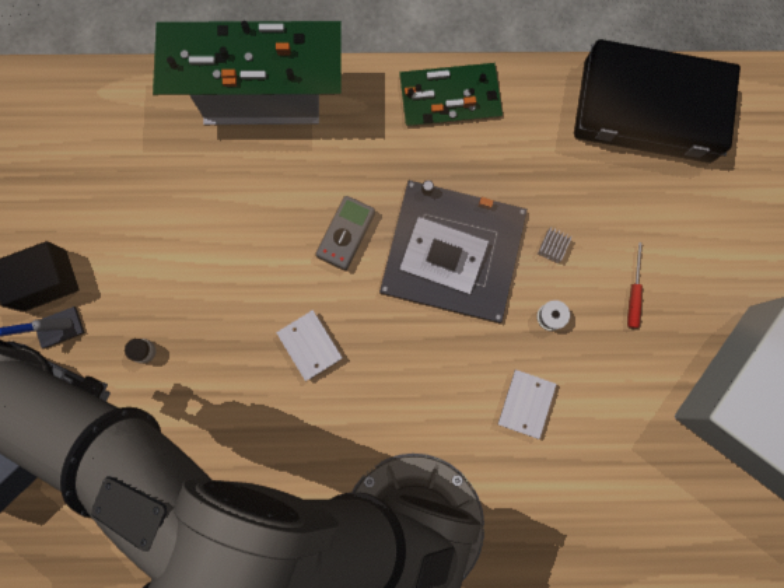

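Top view (784×588 picture): the plate candidates are the plate with black fins on the jig at (445,255), a bare plate at (311,345) and another at (527,405). I choose the one on the jig: it is the largest and has the fins. The close crop o1 confirms it, with holes at (196,257) and (367,321) and an engraved outline beyond it.

Moving over towards its +y side.

Call:
servo_tool(deltas=[94,-32,-24,0,0,0,0,94,-32,-24,0,0,0,0,94,-32,-24,0,0,0,0,94,-32,-24,0,0,0,0,94,-32,-24,0,0,0,0,94,-32,-24,0,0,0,0,94,-32,-24,0,0,0,0,94,-32,-24,0,0,0,0])

```text
time: 2.32
tcp_pos: [0.4383, 0.3237, 0.2036]
eef_rot: [[-0.909, 0.417, -0.002], [0.417, 0.909, 0.004], [0.003, 0.002, -1.0]]
contact_force: [1.0, 1.0, -0.8]
width: 0.999
```

```bash
cat >> h.py <<'E'
JC=np.array([.5763,-.095]); JY=-.2587
def jf(P): # world xy -> jig xy
    c,s=np.cos(JY),np.sin(JY); return (np.asarray(P)[...,:2]-JC)@np.array([[c,-s],[s,c]])
def goto(jx,jy,z,yaw_y_rel):
    """tool-frame deltas (mm,rad) to put the TCP at jig (jx,jy) mm, world z mm, tool y at angle yaw_y_rel in jig"""
    s=arm.observe(); R=s['eef_rot']; c,sn=np.cos(JY),np.sin(JY)
    T=np.r_[JC+np.array([[c,-sn],[sn,c]])@np.array([jx,jy])/1000,z/1000]
    a=JY+yaw_y_rel; y=np.array([np.cos(a),np.sin(a),0]); zz=np.array([0,0,-1.]); Rt=np.c_[np.cross(y,zz),y,zz]
    print('t',round(s['time'],2),'jig',np.round(jf(s['tcp_pos'])*1000,1),'z',np.round(s['tcp_pos'][2]*1000,1),'F',np.round(s['contact_force'],1),'q',np.round(s['qpos'],2))
    print('delta mm',np.round(R.T@(T-s['tcp_pos'])*1000,1),'after turning',np.round(Rt.T@(T-s['tcp_pos'])*1000,1),'rot',np.round(cv2.Rodrigues(R.T@Rt)[0].ravel(),3))
E
python3 -c "
from h import *
goto(0,115,150,0)"
```

```text
t 2.32 jig [-240.6  369.5] z 203.6 F [ 1.   1.  -0.8] q [-0.91  0.22  0.19  1.91 -0.05  1.02  0.44]
delta mm [-280.6 -209.9   52.2] after turning [-254.5  240.6   53.6] rot [-0.    -0.004  1.4  ]
```

Call:
servo_tool(deltas=[94,-35,-26,0,0,0,0,94,-35,-26,0,0,0,0,94,-35,-26,0,0,0,0,94,-35,-26,0,0,0,0,94,-35,-26,0,0,0,0,94,-35,-26,0,0,0,0,94,-35,-26,0,0,0,0,94,-35,-26,0,0,0,0])

```text
time: 2.98
tcp_pos: [0.5966, 0.0303, 0.2048]
eef_rot: [[-0.909, 0.416, 0.003], [0.416, 0.909, 0.007], [0.001, 0.008, -1.0]]
contact_force: [0.4, 0.1, 1.0]
width: 1.001
```

Call:
servo_tool(deltas=[94,0,0,0,0,0,0.12,94,0,0,0,0,0,0.12,94,0,0,0,0,0,0.12,94,0,0,0,0,0,0.12,94,0,0,0,0,0,0.12,94,0,0,0,0,0,0.12,94,0,0,0,0,0,0.12,94,0,0,0,0,0,0.12])

```text
time: 3.65
tcp_pos: [0.6005, 0.0153, 0.2056]
eef_rot: [[-0.145, 0.989, 0.006], [0.989, 0.145, 0.004], [0.003, 0.006, -1.0]]
contact_force: [0.7, 1.3, -0.1]
width: 0.999
```

```bash
python3 -c "
from h import *
goto(0,115,80,0)"
```

```text
t 3.65 jig [ -4.9 112.9] z 205.6 F [ 0.7  1.3 -0.1] q [-0.58  0.34  0.57  1.81 -0.21  1.05  0.21]
delta mm [ -0.3   4.5 125.6] after turning [  2.1   4.9 125.6] rot [ 0.006 -0.004  0.404]
```

Call:
servo_tool(deltas=[94,4,2,10,0,0,0.1,94,4,2,15,0,0,0.1,94,3,0,20,0,0,0.1,94,2,0,20,0,0,0.1,94,0,0,20,0,0,0,94,0,0,20,0,0,0,94,0,0,0,0,0,0])

```text
time: 4.23
tcp_pos: [0.6071, 0.0307, 0.0989]
eef_rot: [[0.28, 0.96, 0.011], [0.96, -0.28, 0.005], [0.008, 0.01, -1.0]]
contact_force: [-0.4, -0.5, -0.2]
width: 1.001
```

```bash
cat >> h.py <<'E'
def holes(c,guess_z=.038,g=None):
    """dark hole centres in the ortho at the plate's top height; printed in the jig frame"""
    o=ortho(c,z=guess_z,s=3,w=1200,h=1140); return o
E
python3 - <<'E'
from h import *
goto(-6,125,24,0)
c=cam('top'); cv2.imwrite('pics/o2.png',ortho(c,.03))
E
```

```text
t 4.23 jig [ -2.4 129.4] z 98.9 F [-0.4 -0.5 -0.2] q [-0.61  0.49  0.59  1.89 -0.36  0.86 -0.11]
delta mm [-5.1 -4.3 74.8] after turning [-4.4 -3.6 74.9] rot [ 0.01  -0.008 -0.025]
```

View pics/o2.png

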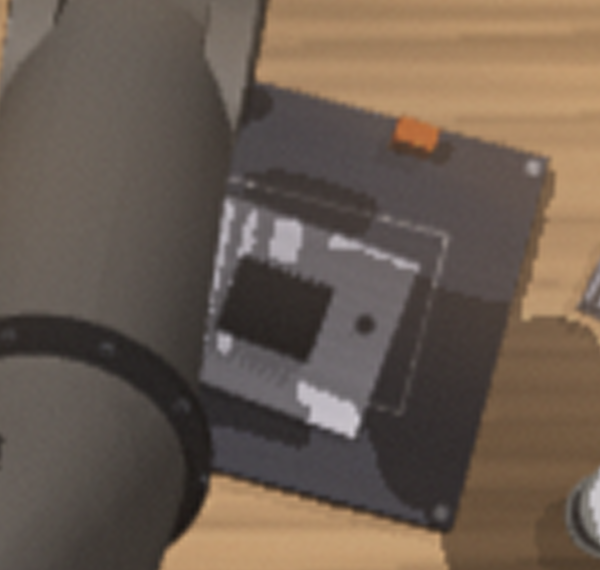

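The picture shows the arm covering the left part, with the plate unmoved: right hole at (365,324), -y edge from (422,262) to (356,437). The engraved target line on that side runs from (447,235) to (404,410). Next I lower the open fingers beside the +y edge.

Call:
servo_tool(deltas=[80,0,-6,20,0.01,-0.008,-0.025,80,0,-6,20,0,0,0,80,0,0,18,0,0,0,80,0,0,10,0,0,0,80,0,0,4,0,0,0,80,0,0,0,0,0,0])

```text
time: 4.78
tcp_pos: [0.6016, 0.034, 0.034]
eef_rot: [[0.254, 0.967, 0.01], [0.967, -0.254, 0.002], [0.005, 0.009, -1.0]]
contact_force: [0.4, -1.0, 0.0]
width: 0.85
```

```bash
python3 -c "
from h import *
goto(-15,88,23.5,0)"
```

```text
t 4.78 jig [ -8.6 131.2] z 34.0 F [ 0.4 -1.   0. ] q [-0.57  0.57  0.53  1.94 -0.42  0.74 -0.05]
delta mm [-43.2  -6.6  10.3] after turning [-43.2  -6.4  10.5] rot [ 0.009 -0.005  0.002]
```

Call:
servo_tool(deltas=[80,0,-7,6,0.009,0,0,80,0,0,4,0,0,0,80,-3,0,1,0,0,0,80,-4,0,0,0,0,0,80,-4,0,0,0,0,0,80,0,0,0,0,0,0])

```text
time: 5.28
tcp_pos: [0.5936, 0.0243, 0.0259]
eef_rot: [[0.254, 0.967, 0.005], [0.967, -0.254, 0.006], [0.007, 0.003, -1.0]]
contact_force: [-0.2, 0.0, 0.1]
width: 0.853
```

```bash
python3 -c "
from h import *
goto(-15,88,23.5,0)"
```

```text
t 5.28 jig [-13.8 119.8] z 25.9 F [-0.2  0.   0.1] q [-0.54  0.57  0.52  1.96 -0.43  0.72 -0.02]
delta mm [-31.8  -1.3   2.1] after turning [-31.8  -1.2   2.4] rot [ 0.003 -0.007  0.002]
```

Call:
servo_tool(deltas=[80,-2,0,1.5,0,0,0,80,-3,0,0.5,0,0,0,80,-3,0,0,0,0,0,80,-3,0,0,0,0,0])

```text
time: 5.62
tcp_pos: [0.591, 0.0132, 0.0241]
eef_rot: [[0.254, 0.967, 0.005], [0.967, -0.254, 0.007], [0.008, 0.004, -1.0]]
contact_force: [-0.4, 4.7, -0.8]
width: 0.851
```

Call:
servo_tool(deltas=[80,-3,0,0,0,0,0,80,-3,0,0,0,0,0])

```text
time: 5.78
tcp_pos: [0.5891, 0.0078, 0.024]
eef_rot: [[0.254, 0.967, 0.005], [0.967, -0.254, 0.008], [0.009, 0.003, -1.0]]
contact_force: [-0.9, 2.5, -1.4]
width: 0.854
```

Call:
servo_tool(deltas=[80,-3,0,0,0,0,0,80,-3,0,0,0,0,0])

```text
time: 5.95
tcp_pos: [0.5872, 0.0019, 0.0238]
eef_rot: [[0.253, 0.967, 0.005], [0.967, -0.253, 0.009], [0.009, 0.002, -1.0]]
contact_force: [-0.6, 2.5, -1.6]
width: 0.851
```

```bash
python3 -c "
from h import *
goto(-15,88,23.5,0)"
```

```text
t 5.95 jig [-14.3  96.5] z 23.8 F [-0.6  2.5 -1.6] q [-0.5   0.56  0.52  1.97 -0.43  0.71  0.02]
delta mm [-8.5 -0.8  0.2] after turning [-8.5 -0.7  0.3] rot [ 0.002 -0.009  0.003]
```

Call:
servo_tool(deltas=[80,-3,0,0,0,0,0,80,-2,0,0,0,0,0,80,0,0,0,0,0,0])

```text
time: 6.2
tcp_pos: [0.5853, -0.0042, 0.0236]
eef_rot: [[0.254, 0.967, 0.004], [0.967, -0.254, 0.008], [0.009, 0.002, -1.0]]
contact_force: [-1.0, 2.3, -0.3]
width: 0.85
```

Run:
```python
from h import *
goto(-15,88,23.5,0)
c=cam('top'); a=ortho(c,.03,w=480,h=400,x0=.72,y0=.03,s=1.6); cv2.imwrite('pics/o3.png',a)
```

```text
t 6.2 jig [-14.5  90.1] z 23.6 F [-1.   2.3 -0.3] q [-0.5   0.56  0.52  1.98 -0.43  0.71  0.03]
delta mm [-2.1 -0.5  0.1] after turning [-2.1 -0.5  0.1] rot [ 0.002 -0.009  0.002]
```

View pics/o3.png

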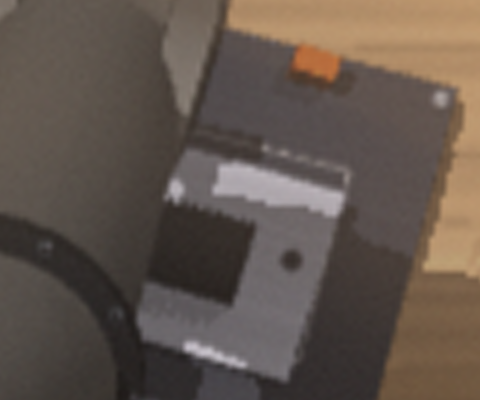

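The right hole (291,260) is within about 1 mm of its pin in y, about 17 mm short in x, and the plate is still about 3° askew. One last small y nudge, then back off, lift and turn for the x push.

Call:
servo_tool(deltas=[80,-1.5,0,0,0,0,0,80,0,0,0,0,0,0,80,4,0,0,0,0,0,80,10,0,0,0,0,0,80,20,0,0,0,0,0,80,0,0,-20,0,0,0,80,0,0,-40,0,0,0,80,0,0,-40,0,0,0])

```text
time: 6.92
tcp_pos: [0.5908, 0.0296, 0.1199]
eef_rot: [[0.254, 0.967, -0.006], [0.967, -0.254, 0.003], [0.001, -0.007, -1.0]]
contact_force: [0.3, 0.0, -0.2]
width: 0.849
```

Call:
servo_tool(deltas=[80,0,0,-20,0,0,0,80,0,0,0,0,0,0.12,80,0,0,0,0,0,0.12,80,0,0,0,0,0,0.12,80,0,0,0,0,0,0.12,80,0,0,0,0,0,0.12,80,0,0,0,0,0,0.12,80,0,0,0,0,0,0.12])

```text
time: 7.58
tcp_pos: [0.5978, 0.0367, 0.1524]
eef_rot: [[0.901, 0.433, 0.01], [0.433, -0.901, 0.007], [0.012, -0.002, -1.0]]
contact_force: [-0.6, 0.0, -0.2]
width: 0.851
```

```bash
python3 -c "
from h import *
goto(-110,0,120,-np.pi/2)"
```

```text
t 7.58 jig [-12.9 132.9] z 152.4 F [-0.6  0.  -0.2] q [-0.81  0.47  0.85  1.88 -0.43  0.98 -0.89]
delta mm [-160.5   38.1   30.5] after turning [-97.1 132.9  32.4] rot [-0.006 -0.011  0.706]
```

Call:
servo_tool(deltas=[80,-27,6,0,0,0,0,80,-27,6,0,0,0,0,80,-27,6,0,0,0,0,80,-27,7,0,0,0,0,80,-26,7,0,0,0,0,80,-26,6,0,0,0,0,80,0,0,0,0,0,0.12,80,0,0,0,0,0,0.12])

```text
time: 8.25
tcp_pos: [0.4668, -0.0635, 0.15]
eef_rot: [[0.98, 0.201, 0.012], [0.201, -0.98, 0.005], [0.013, -0.003, -1.0]]
contact_force: [0.8, 1.1, 0.1]
width: 0.849
```

Call:
servo_tool(deltas=[80,0,0,0,0,0,0.12,80,0,0,0,0,0,0.12,80,0,0,0,0,0,0.12,80,0,0,0,0,0,0.1,80,0,0,0,0,0,0])

```text
time: 8.67
tcp_pos: [0.4683, -0.0613, 0.1515]
eef_rot: [[0.96, -0.28, 0.016], [-0.28, -0.96, 0.007], [0.013, -0.011, -1.0]]
contact_force: [1.3, 1.0, -0.7]
width: 0.849
```

Run:
```python
from h import *
goto(-110,0,60,-np.pi/2)
c=cam('top'); a=ortho(c,.03,w=560,h=480,x0=.74,y0=.09,s=1.6); cv2.imwrite('pics/o4.png',a)
```

```text
t 8.67 jig [-113.    5.] z 151.5 F [ 1.3  1.  -0.7] q [-0.99  0.3   1.18  2.16 -0.37  0.89 -1.45]
delta mm [ 1.9  5.9 91.5] after turning [ 3.   5.  91.5] rot [-0.011 -0.013 -0.025]
```

View pics/o4.png

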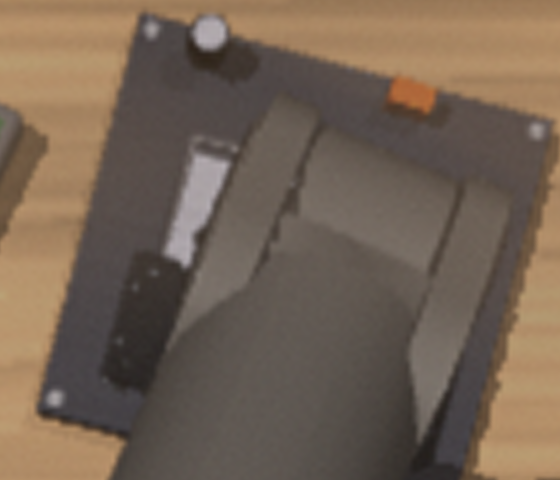

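The arm hides most of the plate. Its +y edge strip shows at (200,200), just inside the engraved outline at (195,140), and the cap and relay are unmoved. Joint 3 is at 1.18 of its 1.37 limit, so I'll descend in small steps and keep an eye on it.

Call:
servo_tool(deltas=[80,4,4,15,0,0,-0.025,80,4,0,15,0,0,0,80,0,0,15,0,0,0,80,0,0,0,0,0,0])

```text
time: 9.05
tcp_pos: [0.478, -0.0645, 0.1059]
eef_rot: [[0.974, -0.227, 0.018], [-0.228, -0.974, 0.008], [0.016, -0.012, -1.0]]
contact_force: [0.1, 0.4, -0.5]
width: 0.851
```

```bash
python3 -c "
from h import *
goto(-102,0,24,-np.pi/2)"
```

```text
t 9.05 jig [-102.9    4.3] z 105.9 F [ 0.1  0.4 -0.5] q [-0.83  0.38  1.03  2.18 -0.48  0.8  -1.3 ]
delta mm [-0.6  5.3 81.8] after turning [ 0.9  4.3 81.9] rot [-0.012 -0.016  0.029]
```

Call:
servo_tool(deltas=[80,0,4,20,-0.012,-0.016,0.028,80,0,0,20,0,0,0,80,0,0,18,0,0,0,80,0,0,10,0,0,0,80,0,0,5,0,0,0,80,0,0,0,0,0,0])

```text
time: 9.55
tcp_pos: [0.48, -0.0673, 0.0333]
eef_rot: [[0.971, -0.237, 0.002], [-0.237, -0.971, 0.0], [0.001, -0.001, -1.0]]
contact_force: [0.2, -0.4, 0.2]
width: 0.851
```

```bash
python3 -c "
from h import *
goto(-90,0,23.5,-np.pi/2)"
```

```text
t 9.55 jig [-100.2    2.1] z 33.3 F [ 0.2 -0.4  0.2] q [-0.68  0.51  0.86  2.2  -0.63  0.69 -1.18]
delta mm [10.1  2.3  9.8] after turning [10.2  2.1  9.8] rot [-0.001 -0.001  0.019]
```

Call:
servo_tool(deltas=[80,0,2,6,0,0,0.02,80,0,0,4,0,0,0,80,0,0,0,0,0,0,80,3,0,0,0,0,0,80,3,0,0,0,0,0,80,3,0,0,0,0,0])

```text
time: 10.05
tcp_pos: [0.4905, -0.0711, 0.0256]
eef_rot: [[0.967, -0.255, 0.005], [-0.255, -0.967, 0.002], [0.005, -0.003, -1.0]]
contact_force: [0.6, -0.2, -0.5]
width: 0.852
```

```bash
python3 -c "
from h import *
goto(-68,0,23.5,-np.pi/2)"
```

```text
t 10.05 jig [-89.1   1.2] z 25.6 F [ 0.6 -0.2 -0.5] q [-0.65  0.54  0.84  2.19 -0.66  0.68 -1.17]
delta mm [21.1  1.2  2.2] after turning [21.1  1.2  2.1] rot [-0.003 -0.005  0.001]
```

Call:
servo_tool(deltas=[80,2,1,2,0,0,0,80,2,0,0,0,0,0,80,2,0,0,0,0,0])

```text
time: 10.3
tcp_pos: [0.4957, -0.0737, 0.0235]
eef_rot: [[0.967, -0.255, 0.003], [-0.255, -0.967, 0.003], [0.002, -0.003, -1.0]]
contact_force: [-8.9, 1.9, 8.6]
width: 0.852
```

Call:
servo_tool(deltas=[80,2,0,0,0,0,0,80,2,0,0,0,0,0,80,2,0,0,0,0,0])

```text
time: 10.55
tcp_pos: [0.497, -0.0746, 0.0225]
eef_rot: [[0.967, -0.256, -0.006], [-0.256, -0.967, 0.006], [-0.007, -0.005, -1.0]]
contact_force: [-10.2, 2.5, 8.6]
width: 0.848
```

Call:
servo_tool(deltas=[80,2,0,0,0,0,0,80,2,0,0,0,0,0])

```text
time: 10.72
tcp_pos: [0.4972, -0.0748, 0.0217]
eef_rot: [[0.967, -0.256, -0.013], [-0.256, -0.967, 0.009], [-0.015, -0.006, -1.0]]
contact_force: [-11.2, 3.8, 9.7]
width: 0.852
```

```bash
python3 -c "
from h import *
goto(-68,0,23.5,-np.pi/2)"
```

```text
t 10.72 jig [-81.6  -0.7] z 21.7 F [-11.2   3.8   9.7] q [-0.62  0.57  0.83  2.16 -0.66  0.71 -1.16]
delta mm [13.6 -0.7 -2. ] after turning [13.6 -0.7 -1.8] rot [-0.006  0.015 -0.   ]
```

Call:
servo_tool(deltas=[80,-1,0,-3,0,0.015,0,80,0,0,-1,0,0,0,80,0,0,0,0,0,0])

```text
time: 10.97
tcp_pos: [0.4961, -0.075, 0.0256]
eef_rot: [[0.967, -0.257, 0.001], [-0.257, -0.966, 0.005], [0.0, -0.005, -1.0]]
contact_force: [1.0, -0.2, -0.1]
width: 0.849
```

Run:
```python
from h import *
goto(-68,0,24,-np.pi/2)
c=cam('scene'); a=c['frame'][170:310,150:330]; cv2.imwrite('pics/s5.png',cv2.resize(a,None,fx=4,fy=4,interpolation=cv2.INTER_CUBIC))
```

```text
t 10.97 jig [-82.7  -1.2] z 25.6 F [ 1.  -0.2 -0.1] q [-0.63  0.55  0.84  2.17 -0.66  0.7  -1.17]
delta mm [14.7 -1.2  1.7] after turning [14.7 -1.2  1.6] rot [-0.005 -0.    -0.001]
```

View pics/s5.png

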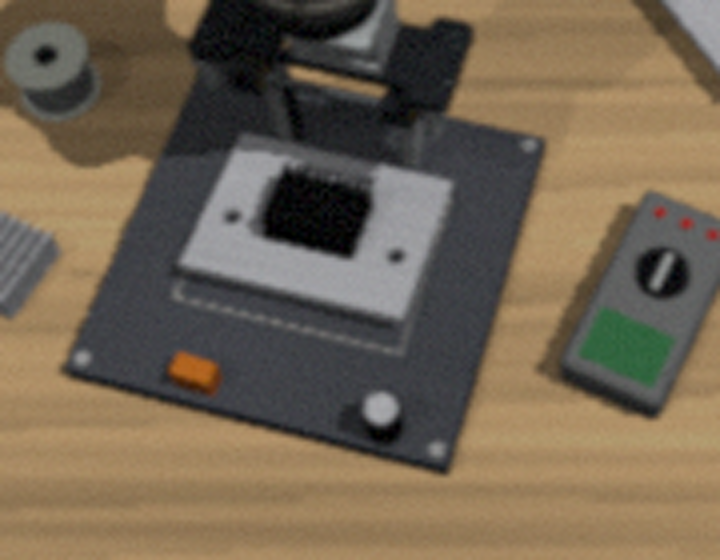

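Scene crop: the plate is nearly parallel to the outline and still short in +x, with holes at (231,216) and (396,257). The fingers stand behind the -x edge. The upward force vanished after raising 3 mm, so the tips had been touching the bed. I'll push on from the higher position.

Call:
servo_tool(deltas=[80,2,0,0,0,0,0,80,2,0,0,0,0,0,80,2,0,0,0,0,0])

```text
time: 11.27
tcp_pos: [0.5002, -0.0759, 0.0252]
eef_rot: [[0.967, -0.256, -0.002], [-0.256, -0.967, 0.007], [-0.004, -0.006, -1.0]]
contact_force: [-10.5, 2.9, 7.9]
width: 0.853
```

Call:
servo_tool(deltas=[80,2,0,0,0,0,0,80,2,0,0,0,0,0])

```text
time: 11.43
tcp_pos: [0.5011, -0.0762, 0.0245]
eef_rot: [[0.967, -0.256, -0.009], [-0.256, -0.967, 0.009], [-0.011, -0.007, -1.0]]
contact_force: [-9.2, 2.8, 8.1]
width: 0.851
```

```bash
cat >> h.py <<'E'
def hit(c,uv,z):
    K=np.array(c['K']); d=c['R'].T@np.linalg.solve(K,np.array([uv[0],uv[1],1.])); o=-c['R'].T@c['t']; return o+d*(z-o[2])/d[2]
def findholes(c,uvs,z=.038):
    g=cv2.cvtColor(c['frame'],cv2.COLOR_BGR2GRAY).astype(float); out=[]
    for u,v in uvs:   # dark-weighted centroid
        for _ in range(4):
            i,j=int(round(v)),int(round(u)); w=g[i-4:i+5,j-4:j+5]; w=np.clip(np.percentile(w,70)-w-25,0,None)
            yy,xx=np.mgrid[i-4:i+5,j-4:j+5]; u,v=(w*xx).sum()/w.sum(),(w*yy).sum()/w.sum()
        P=hit(c,(u,v),z); out.append((np.round([u,v],1),np.round(jf(P)*1000,1)))
    return out
E
python3 - <<'E'
from h import *
goto(-68,0,25,-np.pi/2)
c=cam('scene'); a=c['frame'][170:310,150:330]; cv2.imwrite('pics/s6.png',cv2.resize(a,None,fx=4,fy=4,interpolation=cv2.INTER_CUBIC))
m=[q for q in arm.outline_of('jig','scene')][0]['pixels']; P=cloud(c)[m]; P=P[abs(P[:,2]-.02)<.006]; print(cv2.minAreaRect((P[:,:2]*1000).astype(np.float32)))
print(findholes(c,[(207.75,225),(249.5,235)]))
E
```

```text
t 11.43 jig [-77.5  -1.1] z 24.5 F [-9.2  2.8  8.1] q [-0.62  0.56  0.83  2.15 -0.66  0.71 -1.16]
delta mm [ 9.5 -1.1 -0.6] after turning [ 9.5 -1.1 -0.5] rot [-0.007  0.011 -0.   ]
((576.0324096679688, -94.73219299316406), (270.5998840332031, 260.7018127441406), 75.20105743408203)
[(array([208. , 225.1]), array([  3.5, -56.7])), (array([248.1, 234.8]), array([ 3.4, 60.6]))]
```

Call:
servo_tool(deltas=[80,0,0,-1,0,0.01,0,80,2,0,-0.5,0,0.004,0,80,2,0,-0.5,0,0.004,0])

```text
time: 11.78
tcp_pos: [0.5051, -0.0773, 0.0261]
eef_rot: [[0.967, -0.256, 0.009], [-0.256, -0.967, 0.004], [0.007, -0.006, -1.0]]
contact_force: [0.5, -0.2, -0.4]
width: 0.849
```

Call:
servo_tool(deltas=[80,2,0,-0.5,0,0.004,0,80,2,0,-0.5,0,0.004,0])

```text
time: 11.95
tcp_pos: [0.51, -0.0786, 0.0274]
eef_rot: [[0.967, -0.256, 0.018], [-0.256, -0.967, 0.001], [0.017, -0.006, -1.0]]
contact_force: [-3.4, 0.5, -0.7]
width: 0.853
```

Run:
```python
from h import *
goto(-68,0,25,-np.pi/2)
c=cam('scene'); print(findholes(c,[(208,225.5),(248.1,235.5)]))
```

```text
t 11.95 jig [-68.3  -1.1] z 27.4 F [-3.4  0.5 -0.7] q [-0.62  0.56  0.83  2.15 -0.67  0.69 -1.16]
delta mm [ 0.2 -1.1  2.4] after turning [ 0.3 -1.1  2.4] rot [-0.006 -0.017 -0.   ]
[(array([207.3, 230.2]), array([ 18.9, -53.1])), (array([247.1, 239.4]), array([17.6, 62.1]))]
```

```bash
cat >> h.py <<'E'
def plane(c,name):
    m=[q for q in arm.outline_of('plate',name)]; W=cloud(c)
    J=jf(W)*1000; f=np.isfinite(W[...,2])&(abs(J[...,0])<50)&(abs(J[...,1])<72)&((abs(J[...,0])>38)|(abs(J[...,1])>45))&(W[...,2]<.045)
    x,y=J[f].T; z=W[f][:,2]*1000; A=np.c_[x,y,np.ones(len(x))]; k=np.linalg.lstsq(A,z,rcond=None)[0]
    r=z-A@k; g=abs(r)<4; k=np.linalg.lstsq(A[g],z[g],rcond=None)[0]; print(name,'slope x,y',k[:2].round(4),'z0',k[2].round(1),'n',g.sum(),'holes z',(A.mean(0)*0+k[2]+12*k[0]+60*np.array([1,-1,0])*k[1]).round(1))
E
python3 - <<'E'
from h import *
c=cam('scene'); plane(c,'scene'); print(findholes(c,[(207.3,230.2),(247.1,239.4)],.028))
a=c['frame'][170:310,150:330]; cv2.imwrite('pics/s7.png',cv2.resize(a,None,fx=4,fy=4,interpolation=cv2.INTER_CUBIC))
E
```

```text
scene slope x,y [0.002  0.0015] z0 27.3 n 826 holes z [27.4 27.2 27.3]
[(array([207.4, 230.4]), array([ 15. , -55.9])), (array([247.1, 239.4]), array([13.1, 59.9]))]
```

View pics/s7.png

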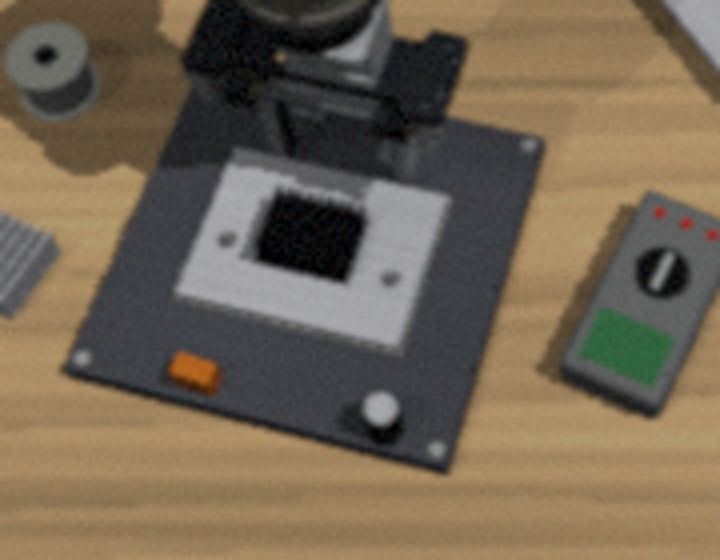

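The plate is down. Its top face reads 27.3 mm and level, both holes at (227,238) and (390,278) show steel pin tips, and the outline fits around it. I'll back off along -x and lift clear.

Call:
servo_tool(deltas=[80,-4,0,0,0,0,0,80,-8,0,0,0,0,0,80,-8,0,0,0,0,0,80,0,0,-15,0,0,0,80,0,0,-25,0,0,0,80,0,0,-30,0,0,0,80,0,0,-15,0,0,0,80,0,0,0,0,0,0])

```text
time: 12.77
tcp_pos: [0.4826, -0.0732, 0.1135]
eef_rot: [[0.966, -0.258, 0.014], [-0.258, -0.966, 0.002], [0.013, -0.006, -1.0]]
contact_force: [1.2, 0.6, -0.3]
width: 0.846
```

Run:
```python
from h import *
goto(-68,0,25,-np.pi/2)
c=cam('scene'); plane(c,'scene'); print(findholes(c,[(207.3,230.2),(247.1,239.4)],.028))
for n in ['capacitor','relay','meter','spare_sink']:
    q=arm.outline_of(n,'scene')
    if q: print(n,np.round(np.nanmedian(cloud(c)[q[0]['pixels']],0),3))
```

```text
t 12.77 jig [-96.2  -2.9] z 113.5 F [ 1.2  0.6 -0.3] q [-0.83  0.39  1.05  2.16 -0.47  0.83 -1.32]
delta mm [27.  -2.5 88.8] after turning [28.2 -2.9 88.5] rot [-0.006 -0.013 -0.002]
scene slope x,y [-0.0009 -0.0001] z0 27.3 n 819 holes z [27.3 27.3 27.3]
[(array([207.4, 230.3]), array([ 14.9, -56. ])), (array([247.1, 239.4]), array([13.1, 59.9]))]
relay [ 0.68  -0.164  0.041]
meter [0.627 0.138 0.033]
spare_sink [ 0.588 -0.312  0.023]
```

Clear of everything, level and fully down, so I'm handing it in.

```bash
python3 -c "
from h import *
print(arm.finish_job())"
```

```text
the job is handed in; nothing more can be done
None
```

I nudged the plate into its place on the jig and handed the job in at about 13 s of the 70 s. With the fingers held apart as a two-point fence, I first pushed its +y edge, then its -x edge, until both holes dropped over the pins. I then backed off and lifted clear.

**Last checks that passed**
- **Height and level:** the top face measured 27.3 mm at both holes (28 mm nominal when seated). The slope was 0.001 rad or less.
- **Pins:** in the last picture viewed, taken before backing off, the pin tips show in both holes. The readings after backing off matched.
- **Robot:** the contact force read about zero once the fingers were clear.
- **Other things:** the relay, meter and spare sink measured within about 1 mm of where they started.

**Checks that disagreed or were missing**
- **Hole positions:** from the coarse scene picture, the left hole read about 1 mm off its pin. The right hole read 3 to 4 mm off along y and 3 mm along x. The two holes also came out only 116 mm apart when they are really 120 mm. I took this as shading bias, because the plate lies level and fully down.
- **Capacitor:** it was not detected in the final check, though it looked unmoved in the last picture viewed.
- **Reel, jar and screwdriver:** I did not measure these again. No low move went near them.

The first x push stalled at about 10 N with an upward force on the fingers. Raising the tips and pushing slightly upward freed it.

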